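# Kickstand down, then hold the microscope screen upright

### The job

The microscope's portable screen is only propped against the wooden slide cabinet, which I want to draw out from behind it. While the screen still leans there, flip its yellow kickstand over backwards and down, past the spring's dead centre, until it snaps fully open; then take the screen by its top bar and swing it up off the cabinet until it stands bolt upright on its two rubber feet, touching the cabinet no more. Finish while still holding it there so that it cannot tip, and leave the cabinet and all other things on the bench where they are.

Things in the scene. Friction and masses are not known exactly. Their poses are not given: they have to be found in the camera images.
- screen: Portable microscope screen, 0.85 kg: dark slab 198 wide, 128 high, 24 thick (24 to 152 above its underside) in a tube frame; stands only on two rubber balls (radius 9) 216 apart, so never alone. Origin: midway between the feet, on their underside; x out of its back (to the cabinet), y along its width (to the kickstand's side), z up the frame. Starts leaning back 13 degrees on the cabinet's edge.
- screen_bar (a point): Middle of the screen's top bar: round aluminium tube, 14 in diameter, 200 long along the screen's y, 190 up its z from its origin, 31 free below it. The carrying handle: pinch it from above across the tube (closing along the screen's x).
- kickstand (a joint): Kickstand angle (rad): 0 folded up along the frame (start), growing as it swings backwards (screen's +x) and down to its stop at 2.30. Over-centre spring: returns to 0 below about 0.95, snaps on to the stop above 1.0; about 1 N at the foot at either end. Axis: the screen's y through kickstand_hub. Open, its foot clears the bench by a few mm (screen leaning) or 18 (upright).
- kickstand_foot (a point): Middle of the kickstand's orange foot, a round peg 14 in diameter lying along the screen's y, from 131 to 173 out from the screen's middle (this point 156), 97 from the hub. The yellow leg is a 10 mm rod 138 out; the frame's side tube ends 114 out. Free room around it: closed fingers can push it from its front.
- kickstand_hub (a point): Kickstand's hinge: dark round spring hub, 28 in diameter, 138 mm out along the screen's y and 90 mm up its z from the screen's origin.
- slide_cabinet: Wooden slide cabinet, loose, 2.6 kg: 170 deep (x), 160 wide (y), 130 high, drawers on its +x side. Origin: centre of underside; the screen leans on its -x face's top edge, feet about 125 mm in front of the origin.
- tally_counter: Steel hand tally counter 40 x 40 x 41 high standing on the cabinet's top; leave alone. Origin: underside.
- oil_bottle: Amber immersion-oil bottle, diameter 34, 75 high, beside the cabinet; leave alone. Origin: underside.
- stain_jar: Glass staining jar with white lid, diameter 56, 100 high, beyond the cabinet; leave alone. Origin: underside.
- petri_stack: Stack of three culture dishes, diameter 95, 44 high; leave alone. Origin: underside.
- tube_rack: Blue rack of blood tubes, 70 x 200, 84 high; leave alone. Origin: underside.
- slide_mailer: White plastic slide mailer 85 x 34 x 16; leave alone. Origin: underside.
- glove_box: White and blue glove box 185 x 105 x 80 high; leave alone. Origin: underside.

How it is judged:
By the outcome, as a careful person would: the job done as asked, in the order asked, and still so for the second after the job is handed in, while the arm keeps its last pose, push and grip.
It also fails if it takes over 48 s, if anything falls off the work surface, if the arm or the gripper's body presses on something with over 40 N, if the wrist force passes 120 N, or if a joint passes its speed limit or range.

### The arm

A 7-joint arm with a two-finger parallel gripper is mounted at the origin on the work surface. World frame = base frame: x ahead of the robot, y to its left, z up, the work surface at z = 0. Lengths are in m, angles in degrees, forces in N, time in s.
With the tool pointing down it reaches from about 0.425 to 0.95 m from the base axis. Payload 16.7 kg.
Tool frame: the origin (TCP) lies between the finger pads, 19 mm behind the fingertips; this is the grasp point; z points along the fingers, y is the direction in which the jaws open and shut (so a half turn about z gives the same grasp; the last joint's range is limited). The gripper opens to 94 mm and grips with 3 to 60 N. Pads are 16 mm wide; open, the fingers measure 119 mm over their backs; the gripper's body (75 mm by 177 mm) begins 78 mm behind the grasp point.
Start: joints at [60.476, 24.414, 4.234, 92.017, -1.954, 63.644, -3.845], TCP at [0.241, -0.63, 0.224] pointing down, gripper open.
Joint ranges: [-163.25, 163.25], [-28.42, 122.38], [-70.27, 78.77], [12.13, 141.07], [-58.53, 238.53], [9.26, 117.41], [-156.51, 156.51]. Speed limits (degrees/s): [108.29, 108.29, 136.94, 136.94, 172.46, 172.46, 172.46].

### API

Orientations are given as [roll, pitch, yaw] about the fixed x, y, z axes, in that order (R = Rz(yaw) Ry(pitch) Rx(roll)).
In Python, from workcell import r, vision, finish_job gives the robot as it stands.
- The arm moves only by the shell command python3 -m creep 'ROWS' [FORCE]. ROWS is JSON, a list of rows, each a list of 3 entries, a list of its own where there are three numbers: the turn, a rotation vector about the tool's x, y, z in units of 8 degrees (1.0 is 8 degrees), then the shift along the tool's x, y, z in units of 25 mm (1.0 is 25 mm), then the opening, from 0 (shut) to 1 (fully open). A call has 1 to 5 rows; each row is the pose to reach, as a shift and turn from the pose commanded when the call began, along the tool's axes at that moment; what a row does not reach only later rows make up. A row lasts 1/8 s, in which the tool goes at most 62.5 mm and 10.7 degrees, less where a joint would pass 70% of its speed; a pose out of reach is approached as far as the arm can. A call with a gripper value outside its range is refused whole. The fingers move at their own pace and stop on an object; FORCE is the grip in N (left out, the last holds). Time passes only in rows, so rows that repeat a pose let the fingers close. It gives the time, the measured TCP pose, the force and the opening at its end, in the units of the state.
- r.state(): the state, without advancing time (a new reading comes with each control period).
- vision.snapshot(name): name is "scene" or "top"; returns a dict with "img" (400x640x3 uint8, blue, green, red), "fov_y" (degrees; the focal length in pixels is half the picture's height over the tangent of half this angle, whatever the lens; pixels are square), "cx", "cy" (the principal point, pixels), "dist" ([k1, k2, p1, p2, k3] as OpenCV has them; the pictures are not rectified), "cam_to_world" (4x4, takes a point from camera to world coordinates). Camera axes: x right, y up, looking along -z (the intrinsics and any distortion apply to the point x, -y, -z); pixel columns grow to the right and rows downward; lengths in m; the calibration is good to about 2 mm. A picture is of the moment at which its call begins. There is no depth.
- finish_job(): hands the job in, once; it reports no verdict.
The state is a dict: "time": time; "joint_positions": joint angles; "dq": joint speeds; "joint_efforts": joint torques, N m; "tool_pos": TCP position; "ee_rot": TCP orientation; "force": force on the tool from outside, world axes, zero at the start; "wrist_torque": the same for the moment, N m; "grip_width": finger opening in m.
Only numpy, scipy, OpenCV 4.12 (cv2) and the standard library are available. Lean on these libraries where they do the work, as an engineer would, in place of code of your own. Each camera call takes 0.05 s, during which the arm holds its last target.

## Working session

There is one attempt and no reset: what is moved stays moved. The work goes in short steps, Python scripts to look and compute and a shell command to move; the robot and the scene stay as the last step left them, time stands still between calls to the robot, and variables do not carry over. Pictures are saved under pics/ and viewed, and the job is handed in when it is done.

```bash
ls; mkdir -p pics; cat > h.py <<'E'
import numpy as np, cv2
from workcell import r, vision, finish_job
def snap(n,f):
    s=vision.snapshot(n); cv2.imwrite('pics/'+f,s['img']); np.save('pics/'+f+'.npy',{k:v for k,v in s.items()},allow_pickle=True); return s
def load(f): return np.load('pics/'+f+'.npy',allow_pickle=True).item()
def K(s):
    h=s['img'].shape[0]; f=h/2/np.tan(np.radians(s['fov_y'])/2)
    return np.array([[f,0,s['cx']],[0,f,s['cy']],[0,0,1]])
def ray(s,uv):
    p=cv2.undistortPoints(np.array([[uv]],float),K(s),np.array(s['dist'],float))[0,0]
    T=np.array(s['cam_to_world']); d=T[:3,:3]@np.array([p[0],-p[1],-1]); return T[:3,3],d/np.linalg.norm(d)
def proj(s,P):
    T=np.array(s['cam_to_world']); c=(np.atleast_2d(P)-T[:3,3])@T[:3,:3]; c=c*[1,-1,-1]
    return cv2.projectPoints(c.reshape(-1,1,3),np.zeros(3),np.zeros(3),K(s),np.array(s['dist'],float))[0].reshape(-1,2)
def tri(s1,a,s2,b):
    o1,d1=ray(s1,a);o2,d2=ray(s2,b)
    t=np.linalg.lstsq(np.c_[d1,-d2],o2-o1,rcond=None)[0]
    p,q=o1+t[0]*d1,o2+t[1]*d2; return (p+q)/2,np.linalg.norm(p-q)
def onz(s,uv,z):
    o,d=ray(s,uv); return o+d*(z-o[2])/d[2]
def crop(f,x0,y0,x1,y1,k,out):
    im=cv2.imread('pics/'+f)[y0:y1,x0:x1]; cv2.imwrite('pics/'+out,cv2.resize(im,None,fx=k,fy=k,interpolation=cv2.INTER_CUBIC))
E
python3 - <<'E'
from h import *
np.set_printoptions(precision=4,suppress=True)
for n in ['scene','top']:
    s=snap(n,n+'0.png'); print(n,s['fov_y'],s['cx'],s['cy'],s['dist']); print(np.array(s['cam_to_world']))
print(r.state())
E
```

```text
pics
scene 43.5671029894357 313.07411111428075 191.8250650668872 [-0.0662  0.      0.      0.      0.    ]
[[-0.7027 -0.5655  0.4318  1.1421]
 [ 0.7115 -0.5645  0.4184  0.5584]
 [ 0.0072  0.6012  0.799   1.2195]
 [ 0.      0.      0.      1.    ]]
top 42.80176984611681 316.692669618032 201.99712654251053 [-0.1131  0.      0.      0.      0.    ]
[[-0.0211  0.9925 -0.1202  0.3536]
 [-0.9998 -0.0202  0.0082 -0.0104]
 [ 0.0057  0.1203  0.9927  1.8537]
 [ 0.      0.      0.      1.    ]]
{'time': 0.1, 'joint_positions': array([60.4746, 24.4448,  4.2305, 92.0498, -1.9525, 63.6428, -3.8449]), 'dq': array([-0.0809, -0.0746,  0.1563, -0.1373,  0.0158,  0.0386,  0.0378]), 'joint_efforts': array([  0.0062, -93.7462,   3.6758, -45.5038,  -0.0488,   0.0169,
        -0.    ]), 'tool_pos': array([ 0.2413, -0.63  ,  0.2237]), 'ee_rot': array([-179.9349,    0.0052,   20.9589]), 'force': array([ 0.0536,  0.2012, -0.2891]), 'wrist_torque': array([ 0.0404, -0.012 ,  0.0968]), 'grip_width': 0.09400105110665516}
```

View pics/scene0.png

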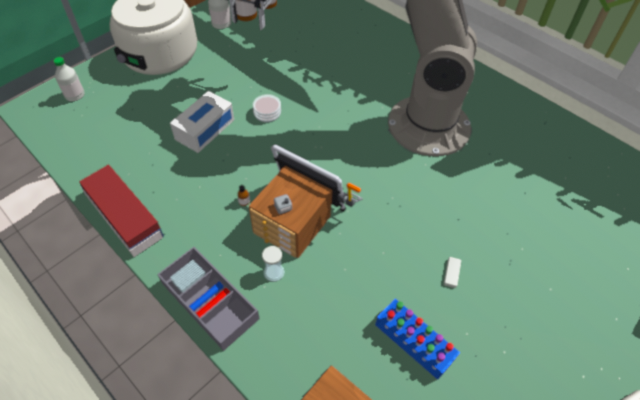

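View pics/top0.png

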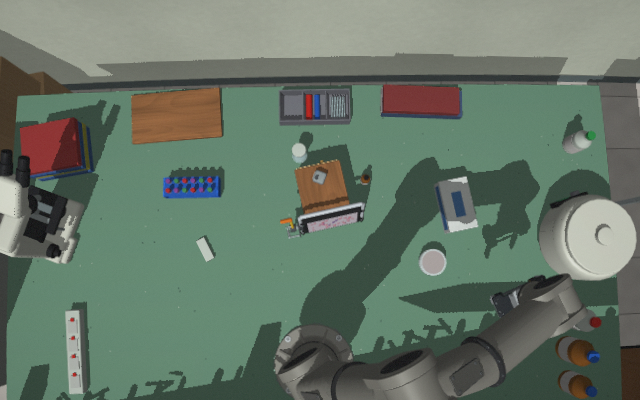

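The cabinet sits around (292,208) in scene and (322,187) in top. The screen is in front of it, with the kickstand foot in orange at about (354,187) in scene and (287,223) in top. I'll enlarge both.

```bash
python3 - <<'E'
from h import *
crop('scene0.png',230,135,380,260,5,'s0c.png'); crop('top0.png',270,140,380,245,7,'t0c.png')
E
```

```text
(no output)
```

View pics/s0c.png

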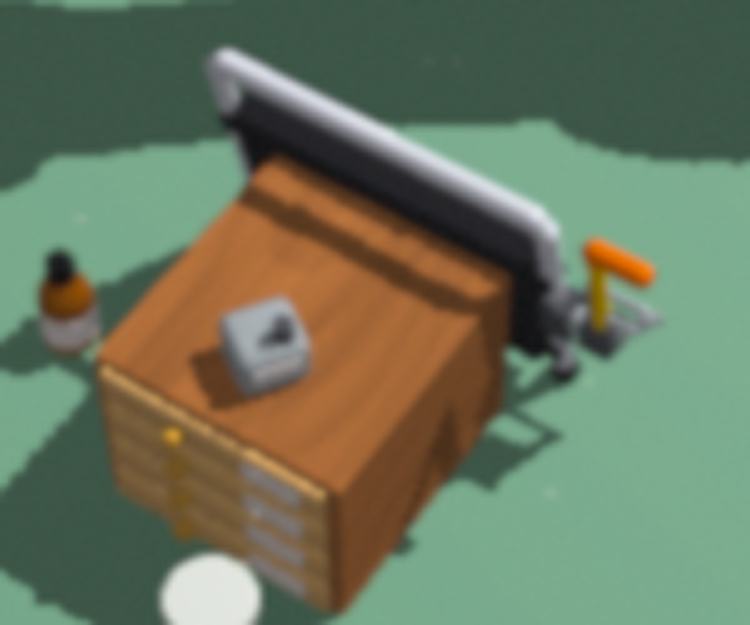

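View pics/t0c.png

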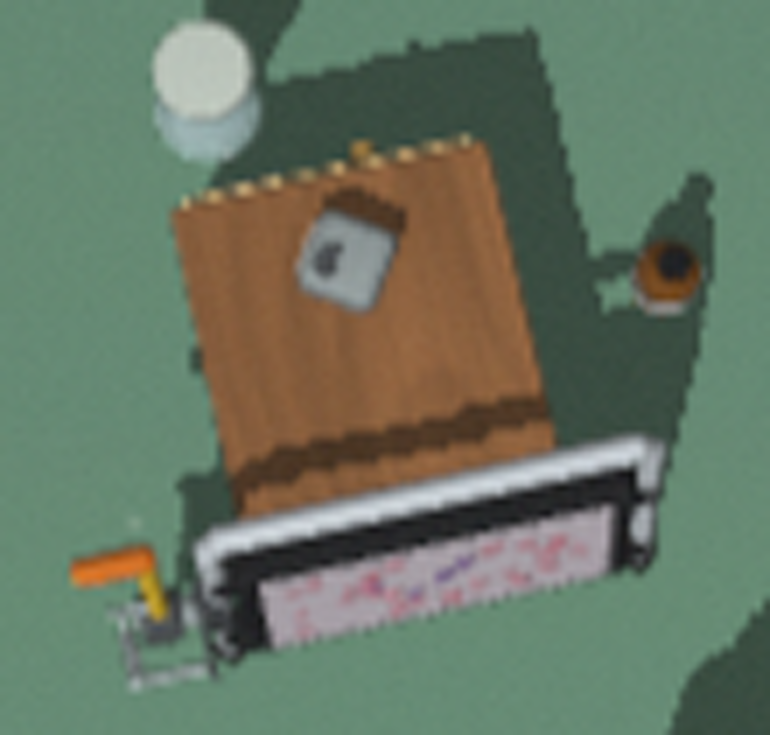

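```bash
python3 - <<'E'
from h import *
np.set_printoptions(precision=4,suppress=True)
a=load('scene0.png'); b=load('top0.png')
S=lambda x,y:(230+x/5-.4,135+y/5-.4); T=lambda x,y:(270+x/7-.43,140+y/7-.43)
pts={'barL(kick)':((548,222),(205,545)),'barR':((225,60),(650,443)),'footin':((590,250),(150,556)),'footout':((648,272),(76,573)),'hub':((600,337),(163,625)),
'cab nearL':((508,283),(238,510)),'cab farR':((105,362),(480,146)),'cab farL':((335,495),(178,210)),'counter':((265,330),(347,258)),'oiltop':((60,262),(676,262))}
R={}
for k,(p,q) in pts.items():
    R[k]=tri(a,S(*p),b,T(*q)); print(k,R[k])
d=R['barL(kick)'][0]-R['barR'][0]; print(np.linalg.norm(d),np.degrees(np.arctan2(d[1],d[0])))
d=R['footout'][0]-R['footin'][0]; print(np.linalg.norm(d),np.degrees(np.arctan2(d[1],d[0])))
d=R['cab farL'][0]-R['cab farR'][0]; print(np.linalg.norm(d),np.degrees(np.arctan2(d[1],d[0])))
E
```

```text
barL(kick) (array([0.5053, 0.0359, 0.1863]), np.float64(0.0011239825804028067))
barR (array([ 0.5478, -0.1727,  0.1839]), np.float64(0.005990497189581762))
footin (array([0.501 , 0.062 , 0.1821]), np.float64(0.0013975303255756284))
footout (array([0.4935, 0.0961, 0.1876]), np.float64(0.00039272792191787775))
hub (array([0.4768, 0.059 , 0.077 ]), np.float64(0.002416169264774297))
cab nearL (array([0.5244, 0.0233, 0.1397]), np.float64(0.006919578365192834))
cab farR (array([ 0.705 , -0.1004,  0.1225]), np.float64(0.00370297644545332))
cab farL (array([0.6764, 0.0484, 0.1236]), np.float64(0.0018720057141388131))
counter (array([ 0.6453, -0.0342,  0.1576]), np.float64(0.0005594071433802118))
oiltop (array([ 0.6551, -0.2022,  0.0705]), np.float64(0.0004068883849184924))
0.2128748277373799 101.50779113711506
0.03535180467514472 102.35551520713
0.151550887993937 100.88999650061399
```

```bash
cat >> h.py <<'E'
def scr(P,pose):
    x,y,yaw,tilt=pose; t=np.radians(tilt);w=np.radians(yaw)
    P=np.atleast_2d(P)-[0,0,.009]
    X=P[:,0]*np.cos(t)+P[:,2]*np.sin(t); Z=-P[:,0]*np.sin(t)+P[:,2]*np.cos(t)+.009
    return np.c_[x+X*np.cos(w)-P[:,1]*np.sin(w), y+X*np.sin(w)+P[:,1]*np.cos(w), Z]
def kick(th,y=.156):
    return [.097*np.sin(th),y,.09+.097*np.cos(th)]
E
python3 - <<'E'
from h import *
from scipy.optimize import least_squares
np.set_printoptions(precision=4,suppress=True)
a=load('scene0.png'); b=load('top0.png')
S=lambda x,y:(230+x/5-.4,135+y/5-.4); T=lambda x,y:(270+x/7-.43,140+y/7-.43)
M=[((-0,.131,.187),S(590,250),T(150,556)),((0,.173,.187),S(650,273),T(73,574)),((0,.138,.09),S(600,337),T(163,625)),
 ((0,.107,.190),S(548,222),T(203,547)),((0,-.107,.190),S(222,60),T(652,443))]
P=np.array([m[0] for m in M])
def f(p):
    W=scr(P,(p[0],p[1],p[2],p[3])); return np.r_[(proj(a,W)-[m[1] for m in M]).ravel(),(proj(b,W)-[m[2] for m in M]).ravel()]
s=least_squares(f,[.4866,-.0765,11.5,13],loss='soft_l1'); print(s.x); print(s.fun.reshape(2,-1,2))
pose=s.x; np.save('pose.npy',pose)
for k,p in {'bar':(0,0,.19),'foot':kick(0),'hub':(0,.138,.09)}.items(): print(k,scr([p],pose))
for nm,cam,box,k in (('scene0.png',a,(230,135,380,260),5),('top0.png',b,(270,140,380,245),7)):
    x0,y0,x1,y1=box; im=cv2.resize(cam['img'][y0:y1,x0:x1],None,fx=k,fy=k,interpolation=cv2.INTER_CUBIC)
    def L(A,B,c):
        q=(proj(cam,scr([A,B],pose))-[x0,y0]+.5)*k-.5; q=q.astype(int); cv2.line(im,tuple(map(int,q[0])),tuple(map(int,q[1])),c,1)
    L((0,-.1,.19),(0,.1,.19),(0,0,255)); L((0,.131,.187),(0,.173,.187),(255,0,0)); L((0,.138,.09),(0,.138,.187),(255,0,255)); L((0,.108,.009),(0,.108,.19),(0,255,255)); L((0,-.108,.009),(0,-.108,.19),(0,255,255))
    cv2.imwrite('pics/ov_'+nm,im)
E
```

```text
[ 0.4905 -0.0766 11.5531 12.0091]
[[[-0.915  -0.9548]
  [ 0.9597  1.467 ]
  [ 0.8673 -1.1653]
  [-0.3896  0.1608]
  [-1.055  -0.6948]]

 [[ 0.6694  0.219 ]
  [-0.8175  0.4514]
  [-0.7261 -1.1564]
  [ 0.1625 -0.3627]
  [-0.5641  0.2261]]]
bar [[ 0.5274 -0.069   0.186 ]]
foot [[0.4955 0.0837 0.1831]]
hub [[0.4794 0.062  0.0882]]
```

View pics/ov_scene0.png

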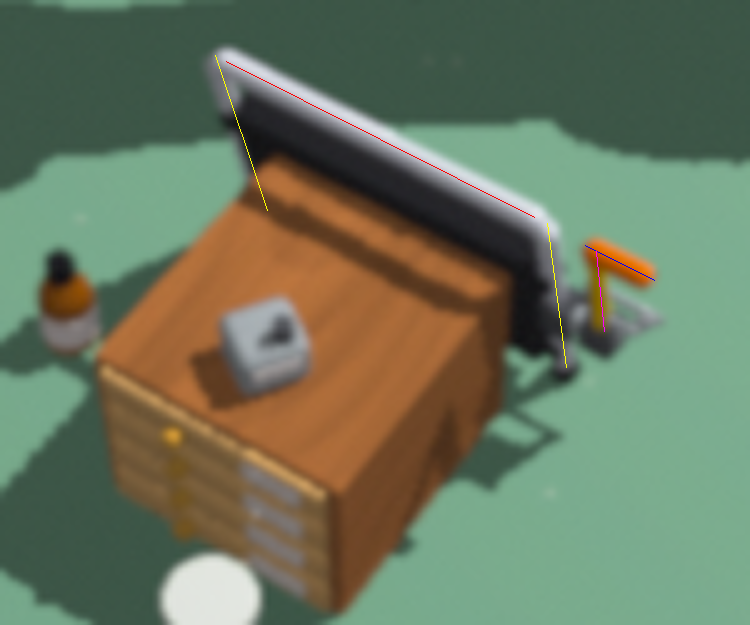

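View pics/ov_top0.png

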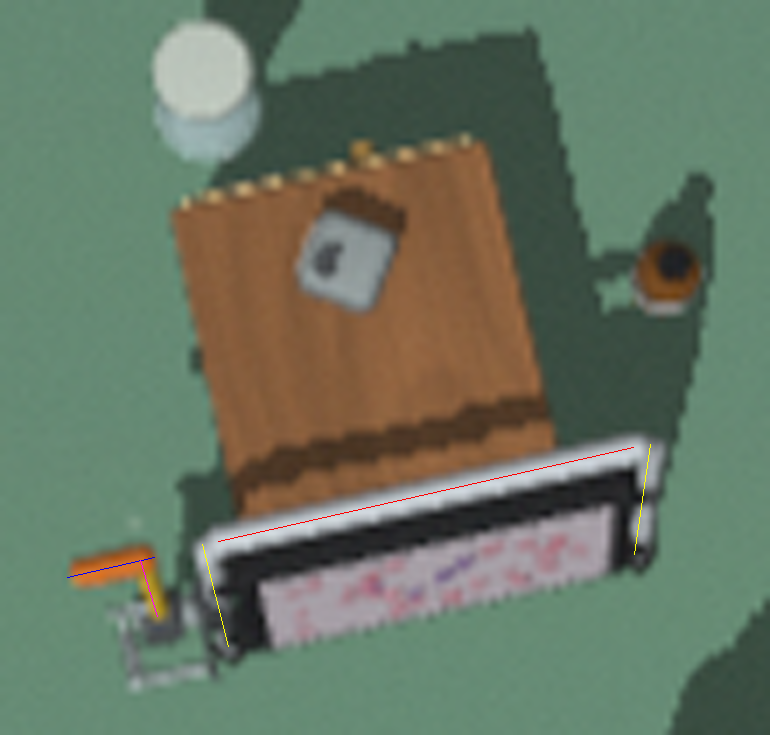

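```bash
python3 - <<'E'
from h import *
np.set_printoptions(precision=4,suppress=True)
a=load('scene0.png'); b=load('top0.png')
S=lambda x,y:(230+x/5-.4,135+y/5-.4); T=lambda x,y:(270+x/7-.43,140+y/7-.43)
print(tri(a,S(657,320),b,T(132,686)),tri(a,S(612,298),b,T(205,672)))
st=r.state(); 
from scipy.spatial.transform import Rotation as Ro
R0=Ro.from_euler('xyz',st['ee_rot'],degrees=True)
Rt=Ro.from_euler('xyz',[180,0,101.5],degrees=True)
print('turn units',(R0.inv()*Rt).as_rotvec(degrees=True)/8)
for t in [(.40,-.5,.30),(.45,.075,.30)]:
    print(R0.inv().apply(np.array(t)-st['tool_pos'])/.025)
E
```

```text
(array([0.4466, 0.0749, 0.0792]), np.float64(0.0022842734277075507)) (array([0.4513, 0.0412, 0.0733]), np.float64(0.004007897007033427))
turn units [ -0.0072  -0.0052 -10.0676]
[ 7.7877 -2.5882 -3.0517]
[ 17.8825 -23.3511  -3.0291]
```

```bash
python3 -m creep '[[[0,0,-5],[11.7,-10.5,-3],0],[[0,0,-5],[11.7,-10.5,-3],0],[[0,0,-5],[11.7,-10.5,-3],0],[[0,0,-5],[11.7,-10.5,-3],0],[[0,0,-5],[11.7,-10.5,-3],0]]' 20
```

```text
time: 0.72
tool_pos: [0.3819, -0.3553, 0.2832]
ee_rot: [-180.0, 0.0, 61.1]
force: [1.2, 0.5, 0.5]
grip_width: 0.0475
```

```bash
cat >> h.py <<'E'
from scipy.spatial.transform import Rotation as Ro
def go(pos,rpy=(180,0,101.5)):
    st=r.state(); R0=Ro.from_euler('xyz',st['ee_rot'],degrees=True); Rt=Ro.from_euler('xyz',rpy,degrees=True)
    print('turn',np.round((R0.inv()*Rt).as_rotvec(degrees=True)/8,2),'shift',np.round(R0.inv().apply(np.array(pos)-st['tool_pos'])/.025,2))
def sp(x,y,z,pose=None): # point in yawed screen axes from feet mid, on bench
    x0,y0,w,t=np.load('pose.npy') if pose is None else pose; w=np.radians(w)
    return np.array([x0+x*np.cos(w)-y*np.sin(w),y0+x*np.sin(w)+y*np.cos(w),z])
E
python3 -c "
from h import *
print(r.state()['tool_pos'],r.state()['ee_rot'],r.state()['time']);go((.445,.075,.27))"
```

```text
[ 0.38187051 -0.35525226  0.28315697] [-1.79995018e+02  4.50049092e-03  6.10780214e+01] 0.725
turn [-0.    0.   -5.05] shift [16.28 -6.11  0.53]
```

```bash
python3 -m creep '[[[0,0,-5],[16,-6.1,0],0],[[0,0,-5],[16,-6.1,0],0],[[0,0,-5],[16,-6.1,0],0],[[0,0,-5],[16,-6.1,0],0],[[0,0,-5],[16,-6.1,0],0]]' && python3 -c "
from h import *
go((.445,.075,.27))"
```

```text
time: 1.35
tool_pos: [0.4256, -0.0459, 0.2829]
ee_rot: [180.0, 0.0, 101.1]
force: [0.4, 0.0, 1.3]
grip_width: 0.0008
turn [ 0.    0.   -0.05] shift [4.6  1.69 0.52]
```

```bash
python3 -m creep '[[[0,0,0],[4.6,1.0,0],0],[[0,0,0],[4.6,1.0,0],0],[[0,0,0],[4.6,1.0,0],0],[[0,0,0],[4.6,1.0,0],0]]' && python3 -c "
from h import *
print(sp(.002,.158,.187),r.state()['tool_pos']);go(sp(.002,.158,.187))"
```

```text
time: 1.85
tool_pos: [0.4284, 0.0693, 0.2827]
ee_rot: [-180.0, 0.0, 101.0]
force: [0.6, -0.6, -0.1]
grip_width: 0.0006
[0.46080757 0.07864559 0.187     ] [0.42841877 0.06929444 0.28267118]
turn [-0.    0.   -0.07] shift [0.12 1.34 3.83]
```

```bash
python3 -m creep '[[[0,0,-0.07],[0.1,1.3,1],0],[[0,0,-0.07],[0.1,1.3,2.5],0],[[0,0,-0.07],[0.1,1.3,3.8],0],[[0,0,-0.07],[0.1,1.3,3.8],0]]' && python3 -c "
from h import *
print(sp(.002,.158,.187),r.state()['tool_pos'],r.state()['force']);go(sp(.002,.158,.187))
snap('scene','scene1.png');snap('top','top1.png')
crop('scene1.png',250,60,410,220,5,'s1c.png');crop('top1.png',240,160,380,280,5,'t1c.png')"
```

```text
time: 2.35
tool_pos: [0.4588, 0.0769, 0.1862]
ee_rot: [-179.8, -0.0, 101.4]
force: [-0.1, -0.1, 1.1]
grip_width: 0.0006
[0.46080757 0.07864559 0.187     ] [0.45877014 0.07686341 0.18615593] [-0.13171755 -0.06094625  1.09195764]
turn [-0.03 -0.   -0.01] shift [ 0.05  0.09 -0.03]
```

View pics/s1c.png

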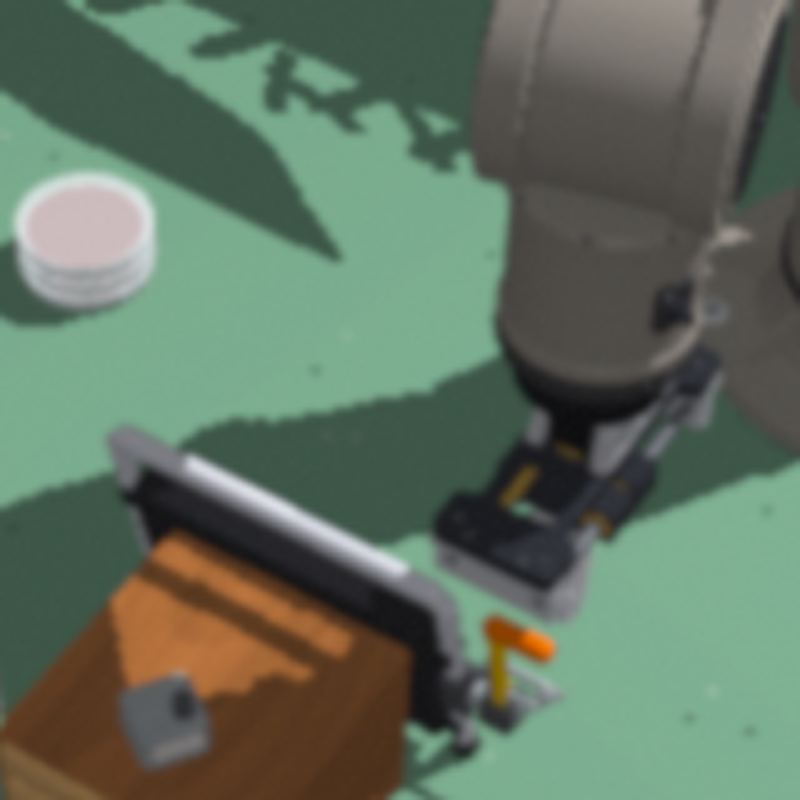

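View pics/t1c.png

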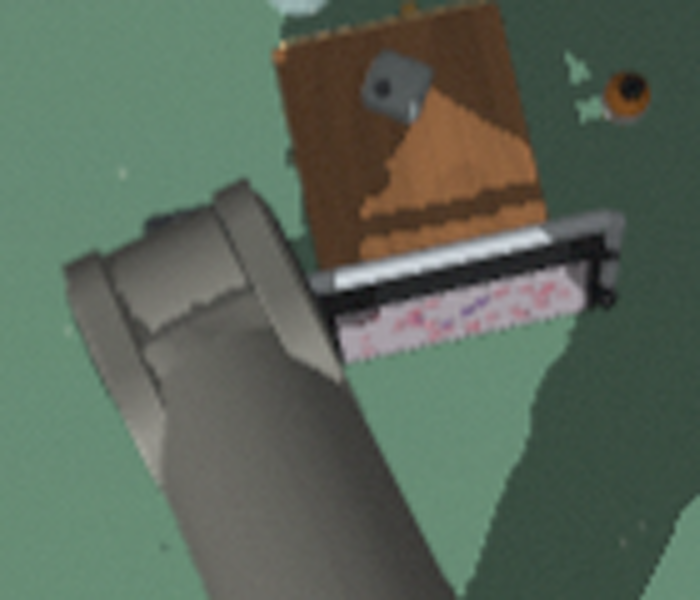

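```bash
python3 - <<'E'
from h import *
st=r.state(); p=st['tool_pos']; x0,y0,w,t=np.load('pose.npy'); w=np.radians(w)
d=p[:2]-[x0,y0]; cx=d@[np.cos(w),np.sin(w)]; cy=d@[-np.sin(w),np.cos(w)]; print('tcp in screen axes',cx,cy,p[2])
H=np.array([.0173,.088])
for ph,ox,oz in [(12.5,-22,-8),(20,-19.5,-7),(28,-19.5,-5),(36,-19,-2),(43,-18,2),(50,-17,5.4),(56,-15,6),(62,-13,7),(68,-10,7),(75,-6,7),(82,-3,7),(90,-3,7)]:
    f=H+.097*np.array([np.sin(np.radians(ph)),np.cos(np.radians(ph))])
    print(ph,np.round(f,3),'y %.2f z %.2f'%((f[0]+ox/1e3-cx)/.025,(p[2]-(f[1]+oz/1e3+.019))/.025))
E
```

```text
tcp in screen axes 0.0013799189372719436 0.15722535607234234 0.18865865560822676
12.5 [0.038 0.183] y 0.60 z -0.20
20 [0.05  0.179] y 1.18 z -0.10
28 [0.063 0.174] y 1.68 z 0.04
36 [0.074 0.166] y 2.16 z 0.21
43 [0.083 0.159] y 2.56 z 0.35
50 [0.092 0.15 ] y 2.93 z 0.56
56 [0.098 0.142] y 3.25 z 0.86
62 [0.103 0.134] y 3.54 z 1.16
68 [0.107 0.124] y 3.83 z 1.53
75 [0.111 0.113] y 4.14 z 1.98
82 [0.113 0.101] y 4.36 z 2.45
90 [0.114 0.088] y 4.40 z 2.99
```

```bash
python3 -m creep '[[[0,0,0],[0,0.6,-0.1],0],[[0,0,0],[0,1.2,-0.1],0],[[0,0,0],[0,1.7,0.05],0],[[0,0,0],[0,2.15,0.2],0],[[0,0,0],[0,2.15,0.2],0]]' && python3 -c "
from h import *
print(r.state()['tool_pos'],r.state()['force'])
snap('scene','scene2.png')
crop('scene2.png',270,90,410,210,5,'s2c.png')"
```

```text
time: 3.08
tool_pos: [0.5131, 0.0896, 0.1823]
ee_rot: [-180.0, -0.0, 101.5]
force: [-0.5, 0.1, 1.2]
grip_width: 0.0002
[0.51310227 0.08957207 0.18226919] [-0.54451509  0.12289657  1.23173296]
```

View pics/s2c.png

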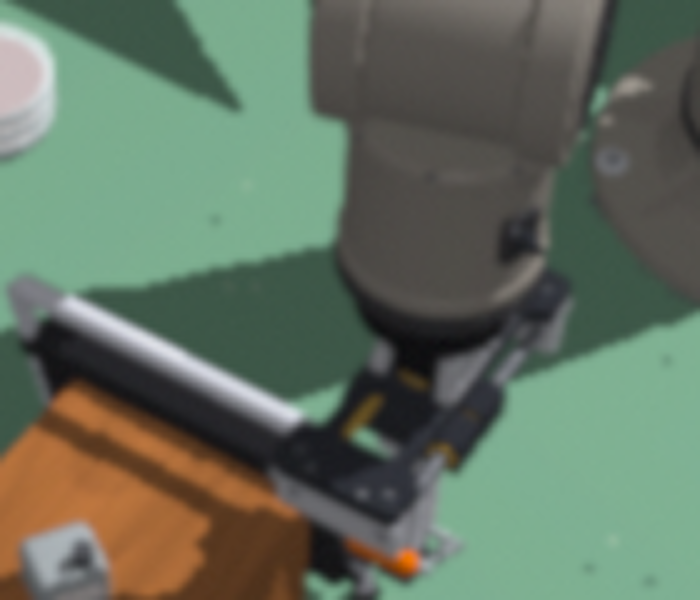

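The orange foot, at about (385,555) in the crop, is pushed back ahead of the fingers, and the force is small. I'll carry on round the arc.

```bash
python3 -m creep '[[[0,0,0],[0,0.42,0.15],0],[[0,0,0],[0,0.8,0.36],0],[[0,0,0],[0,1.1,0.66],0],[[0,0,0],[0,1.4,0.96],0],[[0,0,0],[0,1.65,1.3],0]]' && python3 -c "
from h import *
print(r.state()['tool_pos'],r.state()['force'])
snap('scene','scene3.png');snap('top','top3.png')
crop('scene3.png',270,90,410,210,5,'s3c.png')"
```

```text
time: 3.75
tool_pos: [0.5535, 0.0976, 0.1497]
ee_rot: [-180.0, -0.0, 101.5]
force: [-0.5, -1.0, 0.1]
grip_width: 0.0006
[0.5534799  0.09755649 0.14966748] [-0.51253725 -1.04583729  0.09245122]
```

View pics/s3c.png

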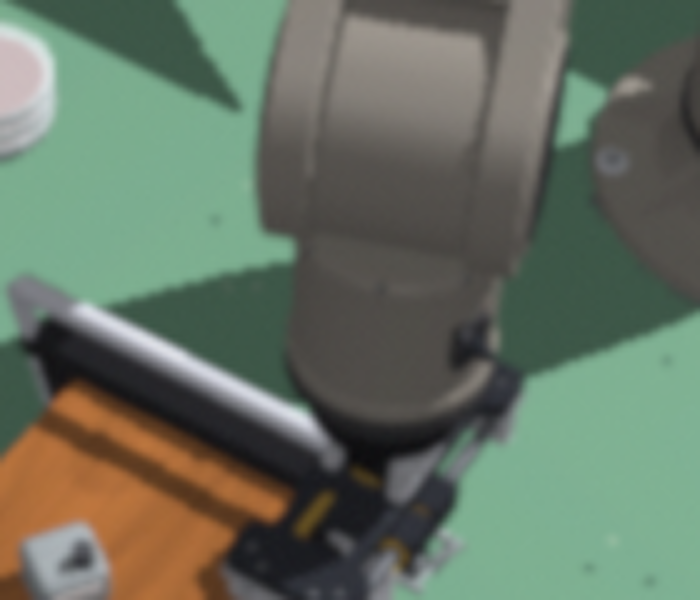

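```bash
python3 -m creep '[[[0,0,0],[0,0.15,0.2],0],[[0,0,0],[0,0.3,0.45],0],[[0,0,0],[0,0.42,0.7],0],[[0,0,0],[0,0.5,0.95],0],[[0,0,0],[0,0.5,1.2],0]]' && python3 -c "
from h import *
print(r.state()['tool_pos'],r.state()['force'])
snap('scene','scene4.png');snap('top','top4.png')
crop('scene4.png',270,110,420,250,5,'s4c.png')"
```

```text
time: 4.47
tool_pos: [0.5654, 0.1, 0.1199]
ee_rot: [-180.0, -0.0, 101.5]
force: [-0.5, -0.1, 0.1]
grip_width: 0.0004
[0.56536644 0.09996889 0.11990038] [-0.50732316 -0.13504921  0.09091728]
```

View pics/s4c.png

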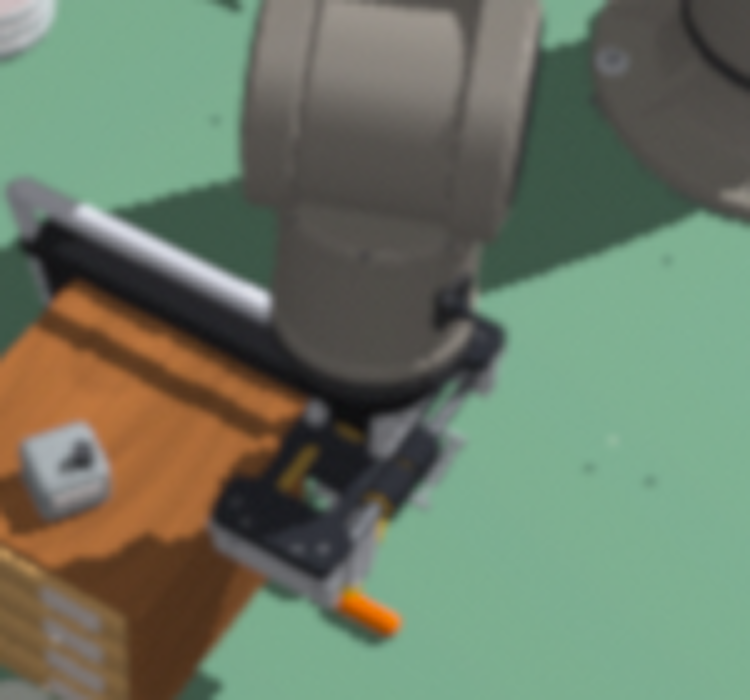

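The foot has moved to about (344,232) in scene, so it has gone past dead centre. I'll lift clear, back off and check its angle.

```bash
python3 -m creep '[[[0,0,0],[0,0,-2.5],0],[[0,0,0],[0,0,-5],0],[[0,0,0],[0,0,-7],0.7],[[0,0,0],[0,-5,-7],0.7],[[0,0,0],[0,-6,-7],0.7]]' && python3 - <<'E'
from h import *
np.set_printoptions(precision=4,suppress=True)
print(r.state()['tool_pos'],r.state()['force'])
a=snap('scene','scene5.png');b=snap('top','top5.png')
pose=np.load('pose.npy')
for th in (1.3,2.0,2.3): print(th,proj(a,scr([kick(th)],pose)),proj(b,scr([kick(th)],pose)))
crop('scene5.png',230,130,390,260,5,'s5c.png'); crop('top5.png',250,140,380,250,6,'t5c.png')
E
```

```text
time: 5.2
tool_pos: [0.4415, 0.075, 0.2955]
ee_rot: [180.0, -0.0, 101.5]
force: [0.1, 0.3, 1.2]
grip_width: 0.0267
[0.4415 0.075  0.2955] [0.1468 0.2779 1.2271]
1.3 [[338.025  227.0047]] [[280.9967 201.5694]]
2.0 [[340.4752 234.6643]] [[283.2487 208.8235]]
2.3 [[343.8487 233.3547]] [[284.7923 214.9239]]
```

View pics/s5c.png

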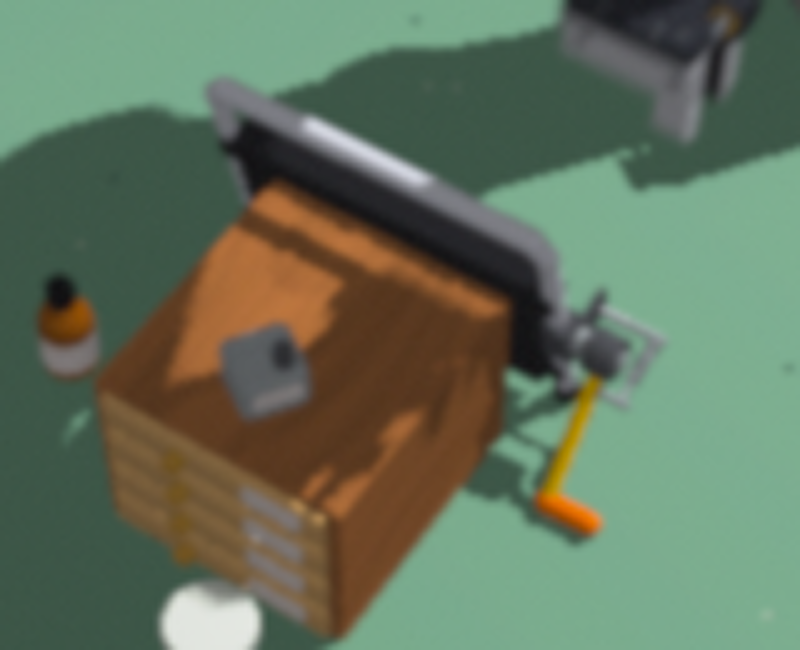

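View pics/t5c.png

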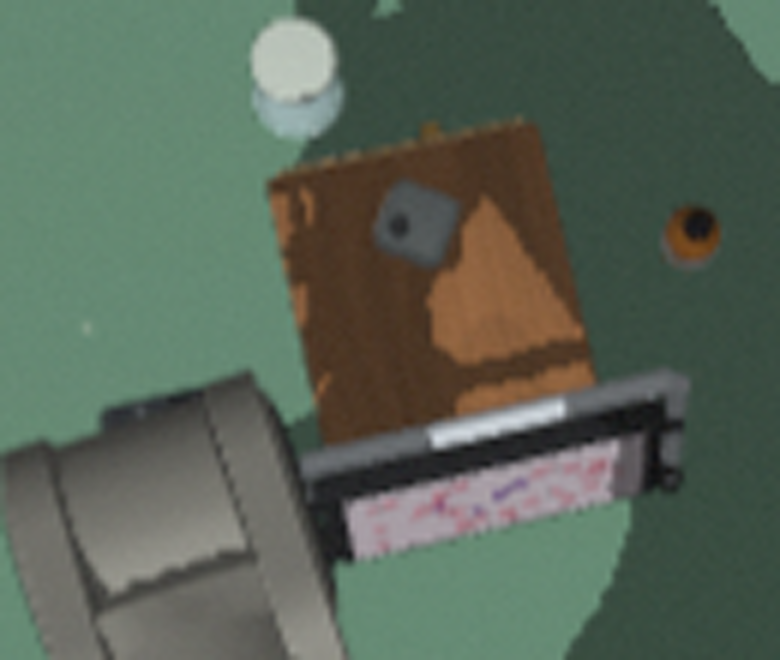

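```bash
python3 - <<'E'
from h import *
np.set_printoptions(precision=4,suppress=True)
pose=np.load('pose.npy'); pose[3]=12.6
bar=scr([(0,0,.19)],pose)[0]; up=scr([(0,0,.29)],pose)[0]; print(bar,up)
R=(Ro.from_euler('xyz',[180,0,101.55],degrees=True)*Ro.from_rotvec([12.6,0,0],degrees=True)).as_euler('xyz',degrees=True); print(R)
go(up,R); go(bar,R)
E
```

```text
[ 0.5292 -0.0686  0.1856] [ 0.5505 -0.0643  0.2832]
[-167.4     0.    101.55]
turn [ 1.57  0.03 -0.01] shift [-6.3   3.31  0.52]
turn [ 1.57  0.03 -0.01] shift [-6.29  2.43  4.43]
```

```bash
python3 -m creep '[[[0.5,0,0],[-2,0.8,0.1],0.7],[[1.0,0,0],[-4,2,0.3],0.7],[[1.57,0.03,0],[-6.3,3.2,0.5],0.7],[[1.57,0.03,0],[-6.3,3.2,0.5],0.7],[[1.57,0.03,0],[-6.3,3.2,0.5],0.7]]' && python3 - <<'E'
from h import *
print(r.state()['tool_pos'],r.state()['ee_rot'])
a=snap('scene','scene6.png');b=snap('top','top6.png')
go((.5275,-.069,.1856),[-167.4,0,101.55])
crop('scene6.png',210,80,370,210,5,'s6c.png')
E
```

```text
time: 5.92
tool_pos: [0.5527, -0.063, 0.2823]
ee_rot: [-167.4, -0.3, 101.5]
force: [-0.9, 0.8, 0.6]
grip_width: 0.0655
[ 0.55270534 -0.0629941   0.28231892] [-167.411634     -0.30219635  101.49349962]
turn [ 0.01 -0.03  0.01] shift [-0.08 -0.15  4.05]
```

View pics/s6c.png

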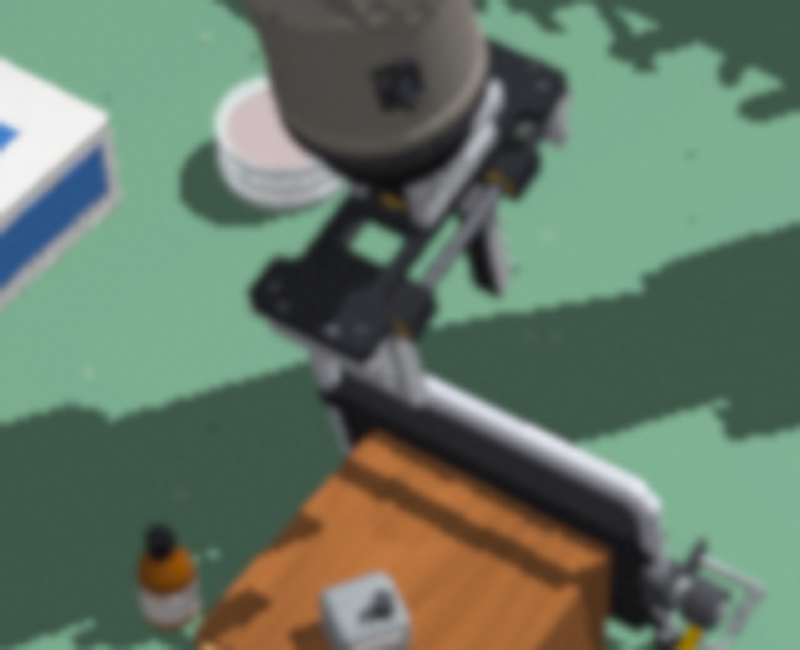

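```bash
python3 -m creep '[[[0,-0.03,0],[-0.1,-0.15,1.2],0.7],[[0,-0.03,0],[-0.1,-0.15,2.4],0.7],[[0,-0.03,0],[-0.1,-0.15,3.3],0.7],[[0,-0.03,0],[-0.1,-0.15,4.0],0.7],[[0,-0.03,0],[-0.1,-0.15,4.0],0.7]]' && python3 - <<'E'
from h import *
print(r.state()['tool_pos'],r.state()['ee_rot'],r.state()['force'])
a=snap('scene','scene7.png')
go((.5275,-.069,.1856),[-167.4,0,101.55])
crop('scene7.png',210,110,370,240,5,'s7c.png')
E
```

```text
time: 6.65
tool_pos: [0.5275, -0.0702, 0.186]
ee_rot: [-167.4, 0.0, 101.6]
force: [0.6, -0.2, 0.9]
grip_width: 0.0659
[ 0.52751014 -0.07023382  0.18598267] [-1.67406760e+02  4.21726778e-03  1.01578622e+02] [ 0.64080562 -0.1699664   0.86262368]
turn [0.01 0.   0.  ] shift [ 0.05 -0.01  0.05]
```

View pics/s7c.png

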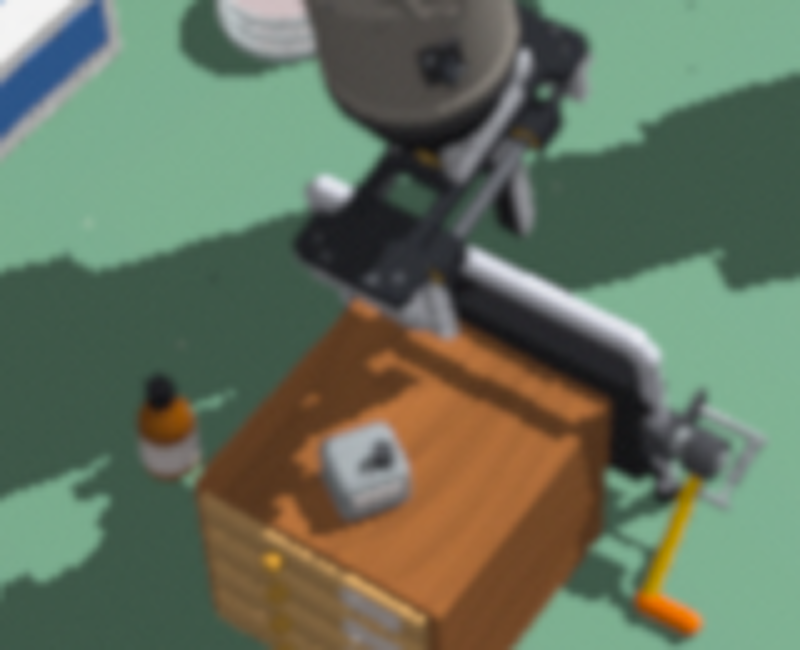

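The fingers straddle the bar, with the back finger at about (440,310) in the crop behind it and the front one at (515,210). I'll close them gently.

```bash
python3 -m creep '[[[0,0,0],[0,0,0],0.35],[[0,0,0],[0,0,0],0.22],[[0,0,0],[0,0,0],0.18],[[0,0,0],[0,0,0],0.1],[[0,0,0],[0,0,0],0.1]]' 5 && python3 -c "
from h import *
print(r.state()['tool_pos'],r.state()['ee_rot'],r.state()['force'],r.state()['wrist_torque'])"
```

```text
time: 7.32
tool_pos: [0.5282, -0.0705, 0.1861]
ee_rot: [-167.4, -0.0, 101.5]
force: [0.7, -0.4, -0.6]
grip_width: 0.0192
[ 0.52821418 -0.07052837  0.18608684] [-1.67440770e+02 -6.10693988e-03  1.01536674e+02] [ 0.74347464 -0.40996235 -0.58149892] [ 0.06627396 -0.31156293  0.00092561]
```

```bash
python3 -m creep '[[[0,0,0],[0,0,0],0.1],[[0,0,0],[0,0,0],0.0],[[0,0,0],[0,0,0],0.0]]' 8 && python3 -c "
from h import *
print(r.state()['tool_pos'],r.state()['grip_width'],r.state()['ee_rot'],r.state()['force'],r.state()['wrist_torque'])"
```

```text
time: 7.7
tool_pos: [0.5283, -0.0705, 0.1861]
ee_rot: [-167.4, -0.0, 101.5]
force: [1.8, -0.4, -1.1]
grip_width: 0.0136
[ 0.52825147 -0.07046875  0.18607215] 0.01356571933244553 [-1.67446937e+02 -8.17694683e-03  1.01546733e+02] [ 1.809811   -0.36213548 -1.05906509] [ 0.044946   -0.50730704  0.00733384]
```

Opening is 13.6 mm, so the 14 mm tube is held. I'll tighten the grip and swing halfway about the feet.

```bash
python3 -m creep '[[[0,0,0],[0,0,0],0],[[0,0,0],[0,0,0],0],[[0,0,0],[0,0,0],0]]' 35 && python3 -m creep '[[[-0.16,0,0],[0,-0.17,0],0],[[-0.325,0,0],[0,-0.345,0.01],0],[[-0.49,0,0],[0,-0.52,0.02],0],[[-0.65,0,0],[0,-0.69,0.03],0],[[-0.81,0,0],[0,-0.86,0.05],0]]' 35 && python3 - <<'E'
from h import *
s=r.state()
print(s['tool_pos'],s['ee_rot'],s['force'],s['wrist_torque'])
a=snap('scene','scene8.png');b=snap('top','top8.png')
crop('scene8.png',230,110,390,240,5,'s8c.png')
crop('top8.png',250,140,380,250,6,'t8c.png')
E
```

```text
time: 8.07
tool_pos: [0.5282, -0.0705, 0.1861]
ee_rot: [-167.4, -0.0, 101.5]
force: [0.1, 0.9, -1.1]
grip_width: 0.0131
time: 8.7
tool_pos: [0.5069, -0.075, 0.1896]
ee_rot: [-174.0, 0.0, 101.5]
force: [0.4, -0.9, -1.7]
grip_width: 0.0128
[ 0.50687782 -0.07500359  0.18956129] [-1.73997048e+02  4.42335158e-03  1.01528217e+02] [ 0.44407204 -0.9156628  -1.71298143] [-0.25886677 -0.34867178  0.02877392]
```

View pics/s8c.png

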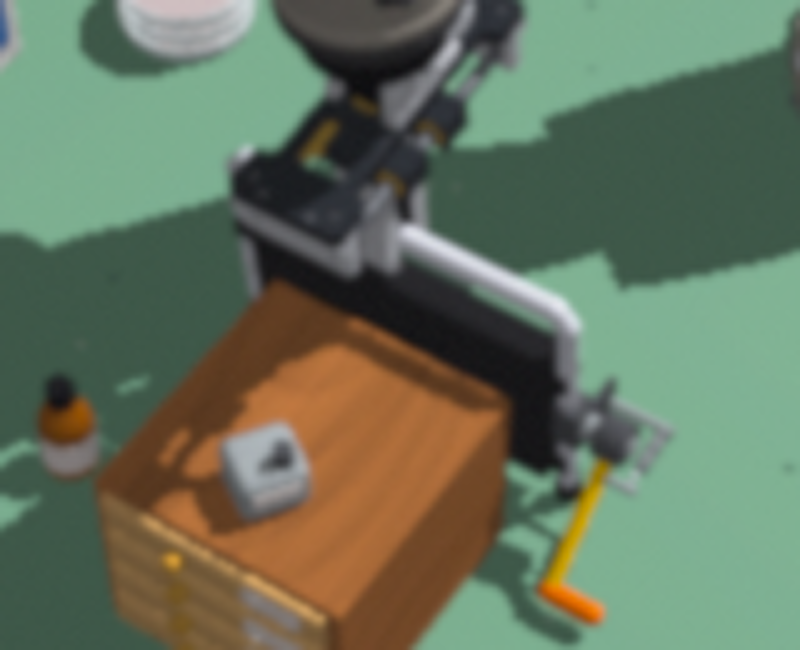

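View pics/t8c.png

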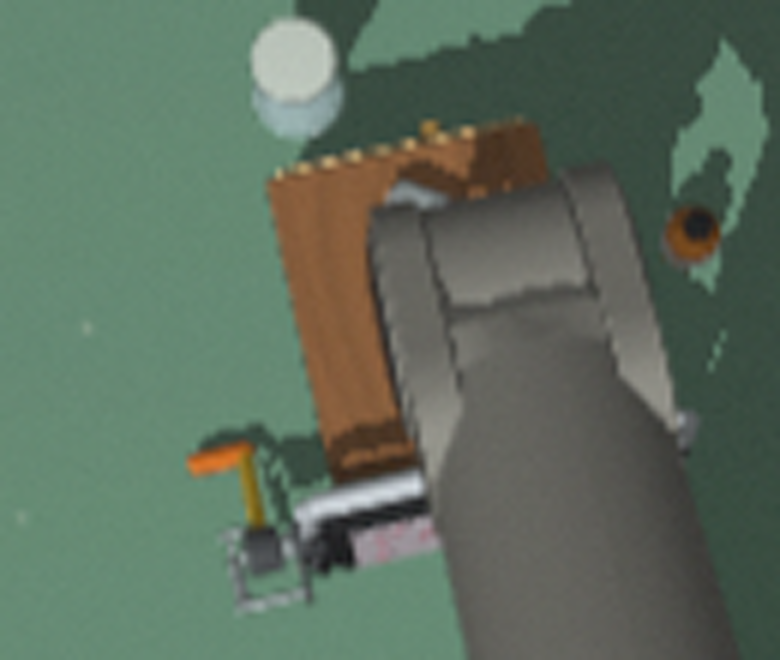

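It's off the cabinet, which hasn't moved, and the kickstand is still open. Now the second half.

```bash
python3 -m creep '[[[-0.16,0,0],[0,-0.17,0],0],[[-0.325,0,0],[0,-0.345,0.01],0],[[-0.49,0,0],[0,-0.52,0.03],0],[[-0.65,0,0],[0,-0.69,0.05],0],[[-0.81,0,0],[0,-0.86,0.07],0]]' 35 && python3 -m creep '[[[0,0,0],[0,0,0],0],[[0,0,0],[0,0,0],0]]' 35 && python3 - <<'E'
from h import *
s=r.state()
print(s['tool_pos'],s['ee_rot'],s['force'],s['wrist_torque'])
a=snap('scene','scene9.png');b=snap('top','top9.png')
crop('scene9.png',230,110,390,240,5,'s9c.png')
crop('top9.png',250,140,380,250,6,'t9c.png')
E
```

```text
time: 9.43
tool_pos: [0.4862, -0.0793, 0.1904]
ee_rot: [179.5, 0.0, 101.5]
force: [1.1, -2.1, 6.2]
grip_width: 0.013
time: 9.68
tool_pos: [0.4864, -0.0793, 0.1904]
ee_rot: [179.5, 0.0, 101.5]
force: [0.5, -3.4, 6.7]
grip_width: 0.013
[ 0.48639675 -0.07927601  0.19039558] [1.79544665e+02 1.87835200e-02 1.01527277e+02] [ 0.4921664  -3.42554187  6.72431941] [-0.90918686 -0.24802831  0.03592361]
```

View pics/s9c.png

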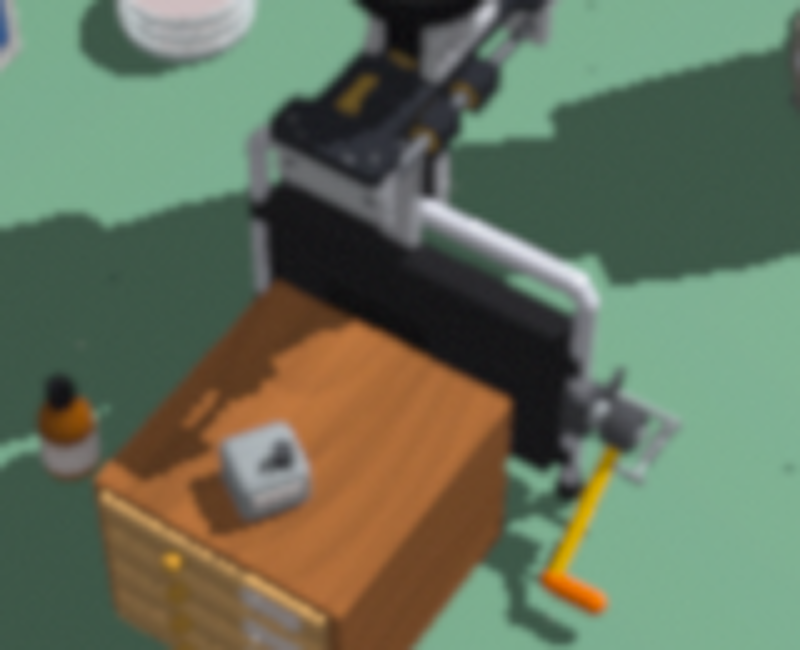

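View pics/t9c.png

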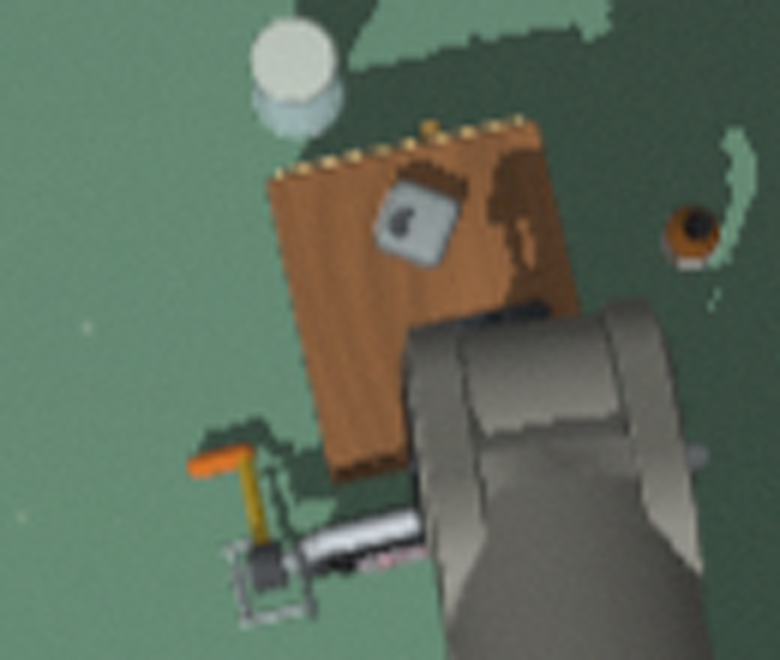

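```bash
python3 - <<'E'
from h import *
np.set_printoptions(precision=4,suppress=True)
crop('scene9.png',275,130,375,245,7,'s9d.png'); crop('top9.png',275,200,345,255,10,'t9d.png')
a=load('scene9.png');b=load('top9.png')
for t in (-2,0,2):
  bar=np.array([.4864,-.0793]); w=np.radians(11.53)
  # origin such that bar at measured TCP
  sx=.181*np.sin(np.radians(t)); pose=(bar[0]-sx*np.cos(w),bar[1]-sx*np.sin(w),11.53,t)
  im={}
  for nm,cam,(x0,y0,x1,y1),k in (('s9v',a,(275,130,375,245),7),('t9v',b,(275,200,345,255),10)):
    I=cv2.imread('pics/'+nm.replace('v','d.png'))
    for P,c in (((0,.107,.19),(0,0,255)),((0,.138,.09),(255,0,255)),(kick(2.3,.131),(255,0,0)),(kick(2.3,.173),(255,0,0)),((0,.108,.009),(0,255,255)),((.012,.099,.152),(0,255,0)),((.012,.099,.024),(0,255,0))):
      q=(proj(cam,scr([P],pose))[0]-[x0,y0]+.5)*k-.5; cv2.circle(I,tuple(int(v) for v in q),4,c,1)
    cv2.imwrite('pics/%s_%d.png'%(nm,t),I)
E
```

```text
(no output)
```

View pics/s9v_0.png

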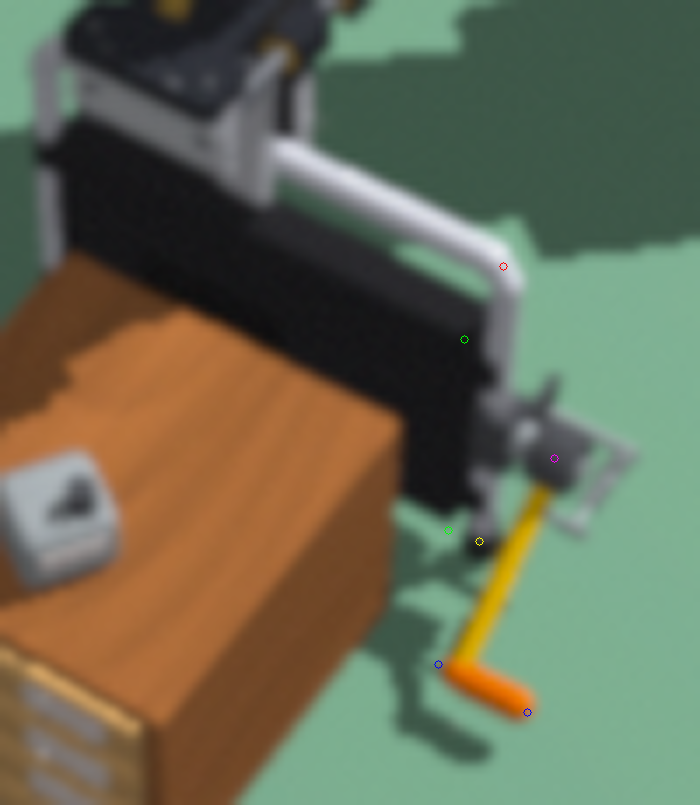

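View pics/t9v_0.png

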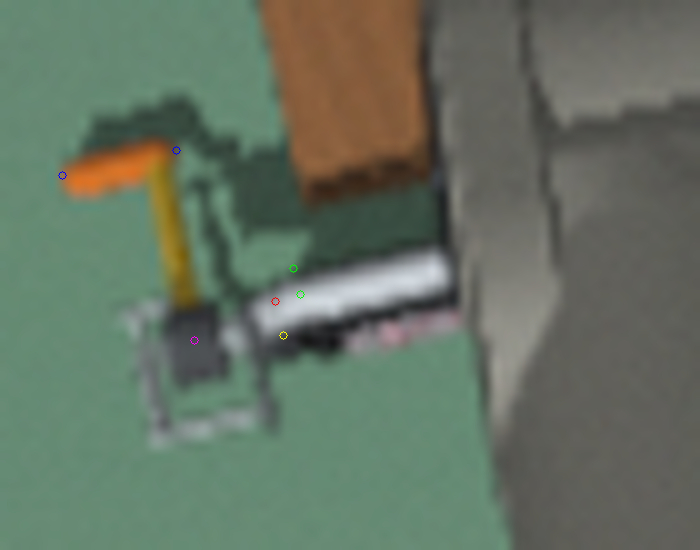

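View pics/t9v_2.png

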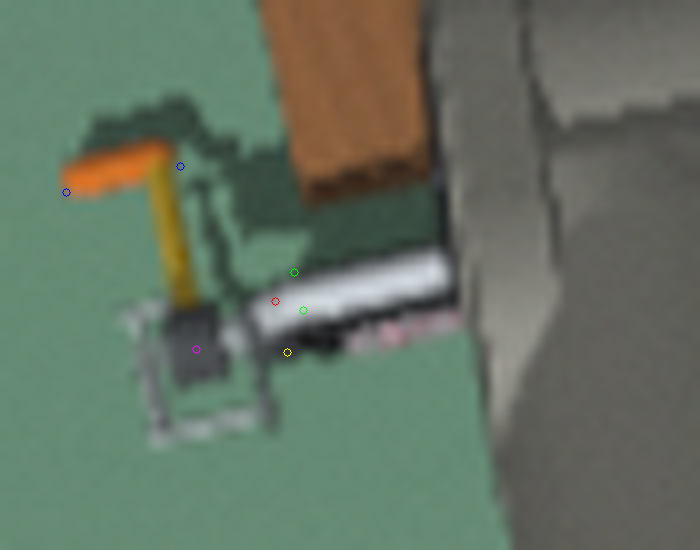

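View pics/t9v_-2.png

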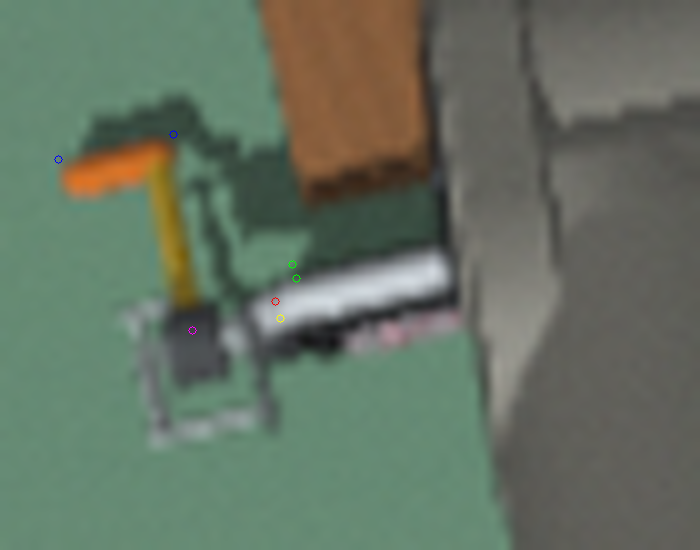

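```bash
python3 - <<'E'
from h import *
from scipy.optimize import least_squares
np.set_printoptions(precision=3,suppress=True)
def fit(a,b,M,x0,bias):
    P=np.array([m[0] for m in M]); A=np.array([m[1] for m in M],float);B=np.array([m[2] for m in M],float)
    def f(p):
        W=scr(P,p[:4]); W[:,2]+=p[4]
        return np.r_[np.nan_to_num(proj(a,W)-A).ravel(),np.nan_to_num(proj(b,W)-B).ravel(),p[4]/.0005]
    s=least_squares(f,list(x0)+[0],loss='soft_l1',x_scale=[.01,.01,1,1,.001]); return s
S9=lambda x,y:(275+(x+.5)/7-.5,130+(y+.5)/7-.5); T9=lambda x,y:(275+(x+.5)/10-.5,200+(y+.5)/10-.5)
k=lambda y:kick(2.3,y)
M=[(k(.131),S9(450,665),T9(168,151)),(k(.173),S9(530,708),T9(65,182)),((0,.138,.09),S9(555,455),T9(195,345)),((0,.107,.19),S9(505,262),T9(268,312)),((0,.108,.009),S9(480,538),(np.nan,)*2)]
s=fit(load('scene9.png'),load('top9.png'),M,(.4864,-.0793,11.5,0),0); print('upright',s.x,s.fun.round(2))
# leaning, open (scene5; crop offsets 230,130 k5)
S5=lambda x,y:(230+(x+.5)/5-.5,130+(y+.5)/5-.5)
M=[(k(.131),S5(542,500),(np.nan,)*2),(k(.173),S5(600,530),(np.nan,)*2),((0,.138,.09),S5(603,352),(np.nan,)*2),((0,.107,.19),S5(547,245),(np.nan,)*2),((0,-.107,.19),S5(222,85),T9(0,0))]
print(r.state()['force'],r.state()['time'])
E
```

```text
upright [ 0.488 -0.079 12.741 -0.616  0.   ] [-0.94 -0.24  0.49  0.25  0.32  0.02  0.24  0.07  0.05  0.35  0.48  0.32
 -0.57  0.01  0.01  0.06  0.84 -0.37  0.    0.    0.04]
[ 2.275 -4.098  6.993] 9.775
```

```bash
python3 -m creep '[[[0,0,0],[-0.02,0,-0.01],0],[[0,0,0],[-0.02,0,-0.01],0],[[0,0,0],[-0.02,0,-0.01],0],[[0,0,0],[-0.02,0,-0.01],0],[[0,0,0],[-0.02,0,-0.01],0]]' 35 && python3 -c "
from h import *
s=r.state()
print(s['tool_pos'],s['ee_rot'],s['force'],s['wrist_torque'])"
```

```text
time: 10.4
tool_pos: [0.4865, -0.0794, 0.1904]
ee_rot: [179.6, -0.0, 101.6]
force: [1.1, -1.8, 5.1]
grip_width: 0.013
[ 0.48651382 -0.07938206  0.19039868] [ 1.79577479e+02 -1.47902104e-02  1.01551766e+02] [ 1.10144021 -1.81998588  5.05184415] [-0.48490055 -0.18100707  0.00234005]
```

```bash
python3 -m creep '[[[0,0,0],[0,0,0],0],[[0,0,0],[0,0,0],0],[[0,0,0],[0,0,0],0],[[0,0,0],[0,0,0],0],[[0,0,0],[0,0,0],0]]' 35 && python3 - <<'E'
from h import *
s=r.state(); print(s['tool_pos'],s['ee_rot'],s['force'])
a=snap('scene','scene10.png');b=snap('top','top10.png')
# template shift of untouched things, before vs now
for nm,pts in (('scene',{'counter':(283,203,10),'cabface':(275,228,12),'oil':(243,195,8),'jar':(273,258,9),'petri':(266,107,14),'mailer':(453,272,12),'rack':(417,338,30),'glove':(202,121,25)}),('top',{'jar':(299,152,9),'counter':(319,176,7),'oil':(365,179,7),'cabcorner':(297,170,8),'petri':(432,262,14),'mailer':(205,249,12),'rack':(192,187,25)})):
    i0=cv2.imread(f'pics/{nm}0.png');i1=cv2.imread(f'pics/{nm}10.png')
    for k,(x,y,h) in pts.items():
        t=i0[y-h:y+h,x-h:x+h]; w=i1[max(0,y-h-6):y+h+6,x-h-6:x+h+6]
        m=cv2.matchTemplate(w,t,cv2.TM_CCOEFF_NORMED); _,v,_,l=cv2.minMaxLoc(m); print(nm,k,np.array(l)-6,round(v,2))
E
```

```text
time: 11.02
tool_pos: [0.4865, -0.0794, 0.1904]
ee_rot: [179.6, -0.0, 101.6]
force: [0.7, -1.2, 5.9]
grip_width: 0.0131
[ 0.48651805 -0.07935491  0.19040364] [ 1.79574946e+02 -1.62889632e-02  1.01550908e+02] [ 0.67834178 -1.18964799  5.85117011]
scene counter [0 0] 1.0
scene cabface [0 0] 1.0
scene oil [0 0] 0.7
scene jar [0 0] 1.0
scene petri [0 0] 1.0
scene mailer [0 0] 1.0
scene rack [0 0] 1.0
scene glove [0 0] 0.68
top jar [0 0] 1.0
top counter [0 0] 1.0
top oil [0 0] 0.62
top cabcorner [0 0] 1.0
top petri [0 0] 1.0
top mailer [0 0] 1.0
top rack [0 0] 1.0
```

View pics/scene10.png

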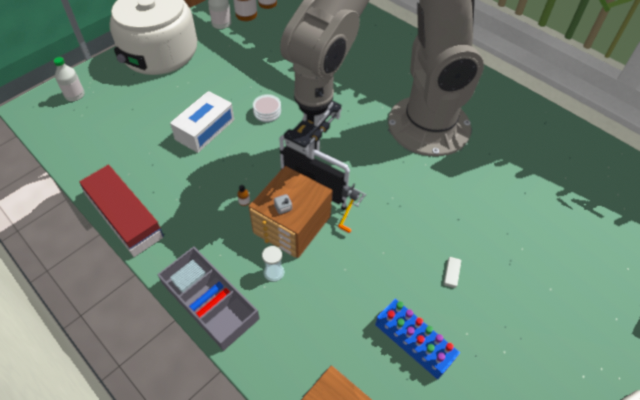

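View pics/top10.png

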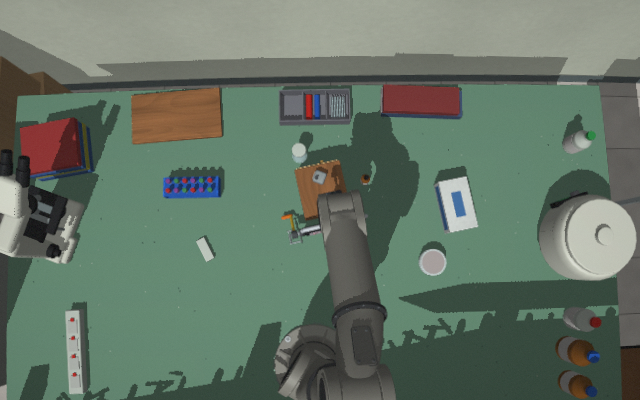

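Nothing else on the bench has moved. The screen stands upright in the gripper, clear of the cabinet, with the kickstand open (foot at (345,229) in scene). Handing in.

```bash
python3 -c "
from workcell import finish_job
print(finish_job())"
```

```text
the job is handed in; nothing more can be done
None
```

The screen is standing upright on its two feet, clear of the cabinet, and the arm is still holding it by the top bar. I handed the job in at about 11 s of the 48 s.

**Kickstand:** With the screen still leaning, I pushed the kickstand back and down with closed fingers until it snapped open. Its foot showed at pixel (344.4, 232.6), against (343.8, 233.4) expected at the 2.30 rad stop.

**Swing:** I gripped the bar at 35 N (opening about 13 mm on the 14 mm tube) and turned the screen 13° upright about its feet.

**Last checks:**
- **Hold:** The pose stayed steady through the last 0.6 s hold, with the screen pressed onto the bench at about 5–6 N at the tool. An earlier sideways force of about 4 N fell to about 1 N after a small correction.
- **Tilt:** The camera fit gave -0.6°, but that is no better than about 1°: the same method read the starting 13° lean as 12.0°. The arm's own motion agrees with upright.
- **Yaw:** The camera fit gave 12.7°, against the tool's 11.5°. I took this as measurement noise.
- **Other things:** Image matching showed no shift for the cabinet or the other things. The matches were weaker for the oil bottle (0.62–0.70) and the glove box (0.68), I think because the arm's shadow changed their lighting.

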